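# Swap the name plates under the sprung clips of the engraving stage

## Robot

A 7-joint arm with a two-finger parallel gripper is mounted at the origin on a cart in front of the work surface, level with it; the furniture and walls round the work are solid. World frame = base frame: x ahead of the robot, y to its left, z up, the work surface at z = 0. Lengths are in m, angles in rad, forces in N, time in s.
With the tool pointing down it reaches from about 0.4 to 0.85 m from the base axis. Payload 4.4 kg.
Tool frame: the origin (TCP) lies between the finger pads; the fingertips stand 25 mm ahead of it and the grasp point (between the pads) lies 6 mm ahead of it; z points along the fingers, y is the line along which they close (so a half turn about z gives the same grasp; the last joint's range is limited). The gripper opens to 94 mm and grips with 3 to 60 N. Pads are 16 mm wide; open, the fingers measure 119 mm over their backs; the gripper's body (75 mm by 177 mm) begins 78 mm behind the grasp point.
Start: joints at [-1.355, 0.628, 0.038, 1.517, -0.027, 0.996, -0.02], TCP at [0.181, 0.624, 0.195] pointing down, gripper open.
Joint ranges: [-3.06, 3.06], [-0.37, 2.12], [-1.25, 1.32], [0.18, 2.47], [-1.1, 4.24], [0.23, 1.98], [-2.94, 2.94]. Speed limits (rad/s): [2.57, 2.57, 3.14, 3.14, 3.14, 3.14, 3.14].

## Interface

Orientations are given as a unit quaternion [x, y, z, w].
In Python, from cell import manip, snapshot, camera_info, boxes_of gives the robot as it stands. The module is installed in compiled form; this text tells all that it offers. Calls block until the motion is done:
- manip.goto(position, orientation): joint-space move of the TCP to a pose.
- manip.move_l(position, orientation=None, v=0.15, contact_N=None): straight line of the TCP; orientation=None keeps the orientation; v is the mean speed in m/s. With contact_N (N) it stops when the force on the tool has changed by that much, and returns True; else False.
- manip.set_joints(angles): joint-space move.
- manip.set_gripper(opening): opening from 0.0 (shut) to 1.0 (fully open); the grip force is fixed at half the most; returns when the fingers have stopped.
- manip.sleep(seconds).
- manip.solve_ik(position, orientation): joint angles nearest the present ones, or None.
- snapshot(name): name is "side" or "top" or "wrist"; returns the picture (480x640x3 uint8, red, green, blue); there is no depth.
- camera_info(name): a dict with "camera_matrix" (3x3 intrinsics, pixels), "rvec" (rotation vector, rad) and "tvec" (3), from world to camera coordinates, as OpenCV has them. Camera axes: x right, y down, z forward; pixel columns grow to the right and rows downward; lengths in m; the calibration is good to about 2 mm. A picture is of the moment at which its call begins: read the wrist's pose just before it. camera_info takes no time and is no camera call; for the wrist camera it gives the pose at the moment of the call.
A pose or a line that the arm cannot do raises manip.MotionError and nothing moves.
- manip.hand_in(): hands the job in; it is judged then, once.
Trained networks look in the newest picture that a camera, given by its name, has taken for a name from the list of things; names that differ only in an ending like _2 or _b are one class to them, and where a whole thing is asked for, a point or a joint stands for the part that bears it (a point fixed in the world has none). Each returns a list of dicts, best first, with "conf" (0 to 1); they miss things now and then, are a little off and sometimes report something else, mostly with a low value. They report only what shows in the picture. A call takes as long as a camera call. They do not tell look-alikes from the thing itself.
- boxes_of(name, camera): "at" ([column, row] in pixels, amid what is visible of it).
Readings, each from a call of its own:
- manip.read_t(): time.
- manip.read_qpos(): joint angles.
- manip.read_qvel(): joint speeds.
- manip.read_joint_torque(): joint torques, N m.
- manip.read_position(): TCP position.
- manip.read_orientation(): TCP orientation.
- manip.read_ft_force(): force on the tool from outside, world axes, zero at the start.
- manip.read_torque(): the same for the moment, N m.
- manip.read_width(): opening from 0.0 (shut) to 1.0 (fully open).
- manip.read_finger_force(): force on a finger pad.
Only numpy, scipy, OpenCV 4.12 (cv2) and the standard library are available. Lean on these libraries where they do the work, as an engineer would, in place of code of your own. Each camera call takes 0.05 s, during which the arm holds its last target. There are 200 camera calls.

## Task

Change the plate on the engraving stage: draw the finished plate (orange grip) straight out from under the two sprung clips and lay it flat on the bamboo board. Then set the blank plate (blue grip) flat on the open end of the stage and slide it in under the clips, so that they ride up over it and snap down into its notches with the plate fully home against the back stop. Put the plates down rather than dropping them, let the clips move by themselves without touching them with the gripper, let go, and leave everything else where it is.

Things in the scene. Friction and masses are not known exactly. Their poses are not given: they have to be found in the camera images.
- stage_home (a point): Where a plate's middle (its ..._mid point) lies when fully home on the fixed stage, a grey slab 225 x 124 mm with its deck 20 mm above the worktop, 4.5 mm below this point. +x (level) is the way plates slide in, from the open end to the brass back stop, z up. The deck spans x = -130 (open end) to +95 mm; the stop's face is at x = +65 mm.
- stage_mouth (a point): Point on the deck midway between the mouths of the two steel guide rails, 20 mm behind stage_home; axes as stage_home. The rails are 6 mm high and flare: 96 mm apart here, 84 mm apart from 25 mm farther in (+x) up to the back stop. Plates are 80 mm wide.
- finished_plate_mid (a point): Middle of the finished plate, half-way through its thickness: aluminium, 130 mm long (x), 80 wide (y), 9 thick, white face with dark lines; starts home under the clips. Each side of its leading (+x) end has a 14 mm ramp, a crest and then a notch 24 to 40 mm ahead of the middle. z up, 0.2 to 0.3 kg.
- finished_plate_grip (a point): Centre of the finished plate's orange grip block on the plate's tail, 46 mm behind its middle: 40 mm long (plate's x), 22 mm wide (y), 34 mm high above the plate's upper face; this centre is 26 mm and the top 43 mm above the plate's underside. Axes as the plate's.
- blank_plate_mid (a point): Middle of the blank plate, which has the same shape and axes as the finished plate, but a plain green glassy face and a blue grip; at the start it lies on the worktop.
- blank_plate_grip (a point): Centre of the blank plate's blue grip block; same size and place on the plate as on the finished plate.
- clip_l (a joint): Angle (rad) of the sprung clip at stage y = +33 mm: a steel arm 18 mm above the deck, hinged 88 mm ahead of stage_home, reaching back to 18 mm ahead, with a 10 mm brass roller under it 36 mm ahead. 0: stage empty (roller 2.5 mm over the deck); 0.02: in a notch; 0.12: riding on a plate. The spring presses 2 to 4 N.
- clip_r (a joint): The same for the clip at stage y = -33 mm. Sliding a plate in or out under both clips takes up to about 10 N.
- board: Bamboo board with a slot, 184 mm (x) by 245 mm (y), 14 mm thick, fixed on the worktop to the left or the right of the stage; origin at the centre of its underside.
- sanding: Bystander: cork-and-grit sanding block 62 x 111 x 31 mm; origin at the centre of its underside.
- tin: Bystander: round green tin, 68 mm across and 24 mm high; origin at the centre of its underside.
- glue: Bystander: white glue bottle with orange nozzle, 57 mm across and 173 mm high; origin at the centre of its underside.
- spool: Bystander: blue spool of solder, 52 mm across and 38 mm high; origin at the centre of its underside.
- tape: Bystander: yellow tape measure 31 x 59 x 48 mm; origin at the centre of its underside.
Not all that is in view belongs to the job. What is shaped like the part that bears blank_plate_mid but purple or yellow is not meant.

How it is judged:
On the way, in this order (a step that is already met when the one before it is completed fails the run):
1. the finished plate lies flat on the bamboo board, let go (x of finished_plate_mid in the frame of board between -0.065 and 0.065 m and y of finished_plate_mid in the frame of board between -0.09 and 0.09 m and z of finished_plate_mid in the frame of board below 0.022 m and angle between finished_plate_mid's own z axis and vertical below 0.06 rad and contact force between the fingers and finished_plate below 0.2 N), for 0.2 s.
2. both clips ride up on the blank plate as it slides in (value of joint each of clip_l, clip_r above 0.06 rad and x of blank_plate_mid in the frame of stage_home between -0.04 and -0.003 m and z of blank_plate_mid in the frame of stage_home below 0.006 m), for 0.03 s.
At the end, for the whole second after the job is handed in: The finished plate lies flat on the bamboo board, its middle within 65 mm (board x) and 90 mm (board y) of the centre; the blank plate lies flat on the stage, within 4 mm of the back stop and 5 mm sideways, both clips down in its notches (under 0.05 rad); both plates at rest and let go (x of finished_plate_mid in the frame of board between -0.065 and 0.065 m and y of finished_plate_mid in the frame of board between -0.09 and 0.09 m and z of finished_plate_mid in the frame of board below 0.022 m and angle between finished_plate_mid's own z axis and vertical below 0.06 rad and x of blank_plate_mid in the frame of stage_home between -0.004 and 0.003 m and y of blank_plate_mid in the frame of stage_home between -0.005 and 0.005 m and z of blank_plate_mid in the frame of stage_home below 0.003 m and angle between blank_plate_mid's own z axis and vertical below 0.04 rad and value of joint each of clip_l, clip_r below 0.05 rad and linear speed of each of blank_plate, finished_plate below 0.02 m/s); the robot touches nothing.
It fails at once if the finished plate is dropped: loose more than about 20 mm above the deck (height (world z) of finished_plate_grip above 0.07 m and contact force between the fingers and finished_plate below 0.01 N).
It fails at once if the blank plate is dropped: loose more than about 20 mm above the deck (height (world z) of blank_plate_grip above 0.07 m and contact force between the fingers and blank_plate below 0.01 N).
It fails at once if the robot touches a clip (contact force between any of the arm, the fingers and clip_l above 2 N or contact force between any of the arm, the fingers and clip_r above 2 N).
It fails at once if a bystander is pushed more than 30 mm (distance of any of sanding, tin, glue, spool, tape from where it was at the start of the episode above 0.03 m).
It also fails if it takes over 61 s, if anything falls off the work surface, if the arm or the gripper's body presses on something with over 40 N, if the wrist force passes 120 N, or if a joint passes its speed limit or range.

## Working session

There is one attempt and no reset: what is moved stays moved. The work goes in short steps, each a Python script; the robot and the scene stay as the last script left them, time stands still between calls to the robot, and variables do not carry over. Pictures are saved under pics/ and viewed, at most 10 in all, crops included, and the job is handed in when it is done.

```bash
mkdir -p pics; ls; python3 - <<'E'
from cell import manip, snapshot, camera_info, boxes_of
import cv2,numpy as np
for n in("top","side"):
    im=snapshot(n); cv2.imwrite(f"pics/{n}0.png",im[:,:,::-1])
    c=camera_info(n); print(n,np.round(c["camera_matrix"],1).tolist(),np.round(c["rvec"],4),np.round(c["tvec"],4))
    for k in("finished_plate_mid","finished_plate_grip","blank_plate_mid","blank_plate_grip","board","stage_home","clip_l"):
        try: print(k,[(np.round(d["at"],1).tolist(),round(d["conf"],2)) for d in boxes_of(k,n)[:4]])
        except Exception as e: print(k,e)
print(manip.read_t(),manip.read_orientation(),manip.read_position())
E
```

```text
pics
top [[484.7, 0.0, 314.9], [0.0, 484.7, 238.1], [0.0, 0.0, 1.0]] [ 1.7639 -2.322   0.4009] [0.092  0.5635 1.4237]
finished_plate_mid [([293.8, 236.4], 0.66)]
finished_plate_grip [([292.8, 234.1], 0.93), ([273.1, 242.7], 0.18)]
blank_plate_mid [([456.8, 195.9], 0.82), ([367.2, 245.2], 0.71), ([427.4, 281.0], 0.61), ([415.3, 228.0], 0.57)]
blank_plate_grip [([427.1, 282.3], 0.94), ([417.8, 230.0], 0.92), ([364.6, 245.7], 0.7), ([457.7, 196.6], 0.7)]
board [([176.2, 295.2], 0.62), ([305.0, 220.4], 0.49)]
stage_home [([249.1, 206.2], 0.53), ([176.0, 293.0], 0.47)]
clip_l [([311.6, 238.8], 0.63)]
side [[554.9, 0.0, 325.8], [0.0, 554.9, 240.3], [0.0, 0.0, 1.0]] [ 2.1844  0.0628 -0.0635] [-0.563   0.0042  1.6414]
finished_plate_mid [([345.6, 237.7], 0.84), ([302.2, 347.6], 0.21)]
finished_plate_grip [([344.3, 232.8], 0.95)]
blank_plate_mid [([302.7, 294.3], 0.82), ([300.6, 347.9], 0.81), ([330.0, 413.8], 0.64), ([227.2, 341.0], 0.63)]
blank_plate_grip [([229.5, 337.5], 0.77), ([302.4, 348.4], 0.71), ([333.3, 416.6], 0.7), ([305.4, 297.8], 0.64)]
board [([322.5, 178.9], 0.96)]
stage_home [([343.7, 251.9], 0.8), ([332.9, 248.3], 0.67)]
clip_l [([300.4, 347.4], 0.5), ([331.3, 248.6], 0.41), ([357.3, 242.2], 0.4)]
0.8 [ 1.40460075e-01  9.90086342e-01  4.14280329e-05 -3.11331990e-05] [0.18072387 0.6244091  0.19462268]
```

View pics/top0.png

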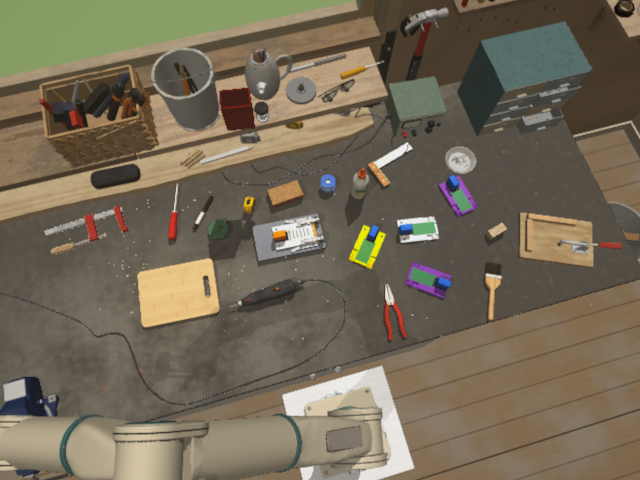

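View pics/side0.png

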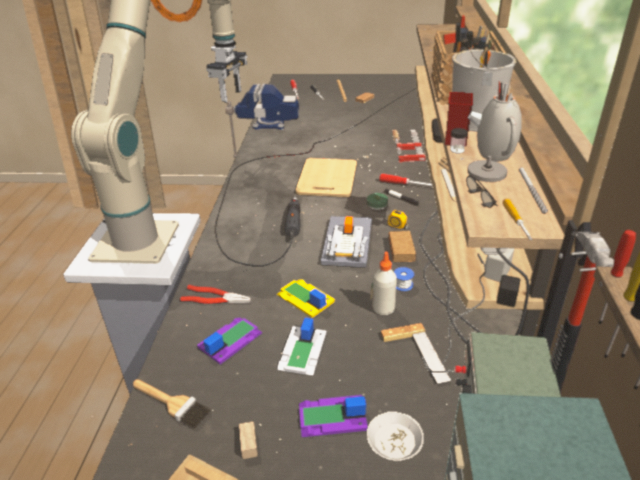

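The top view shows the stage at about (289,237), with the orange grip at (280,236), the clips on its right and the open end on its left. The blank is the white-bodied green plate at (417,229), blue grip at (403,230). The board is at (178,293), and the purple and yellow plates are look-alikes. The side view agrees: stage (345,242), blank (302,350), board (326,177).

```bash
cat > h.py <<'E'
from cell import manip, snapshot, camera_info, boxes_of
import cv2,numpy as np
from scipy.spatial.transform import Rotation as R
def cam(n):
    c=camera_info(n); return c["camera_matrix"],cv2.Rodrigues(np.array(c["rvec"],float))[0],np.array(c["tvec"],float).ravel()
def ray(c,uv,z):
    K,Rm,t=c; o=-Rm.T@t; d=Rm.T@np.linalg.inv(K)@np.array([*uv,1.]); return o+d*(z-o[2])/d[2]
def proj(c,P):
    K,Rm,t=c; return cv2.projectPoints(np.array(P,float).reshape(-1,3),cv2.Rodrigues(Rm)[0],t,K,None)[0].reshape(-1,2)
def quat(yaw):  # tool down, tool x along yaw, y = closing line
    return R.from_matrix(np.array([[np.cos(yaw),np.sin(yaw),0],[np.sin(yaw),-np.cos(yaw),0],[0,0,-1.]])).as_quat()
def shot(n,f):
    c=cam(n); im=snapshot(n); cv2.imwrite(f"pics/{f}.png",im[:,:,::-1]); return c,im
E
python3 - <<'E'
from h import *
c=cam("top")
for n,uv,z in [("stage lo-left",(258,259),.02),("stage up-left",(252,236),.02),("up-right",(320,219),.02),("low-right",(326,246),.02),("fgrip",(280,236),.06),("bgrip",(403,230),.04),("blank r",(437,229),.009),("board",(178,293),.014),("b tl",(138,267),.014),("b tr",(214,259),.014),("b br",(218,318),.014),("b bl",(143,325),.014),("tin",(218,229),.02),("yellowgrip",(374,232),.04),("glue",(360,180),.1)]:
    print(n,np.round(ray(c,uv,z)[:2],3))
w=cam("wrist"); p=manip.read_position(); Rt=R.from_quat(manip.read_orientation()).as_matrix()
print(np.round(w[0],1).tolist(), "cam in tool",np.round(Rt.T@(-w[1].T@w[2]-p),3), "axes in tool\n",np.round(Rt.T@w[1].T,2))
E
```

```text
stage lo-left [0.573 0.127]
stage up-left [0.656 0.128]
up-right [ 0.654 -0.105]
low-right [ 0.557 -0.098]
fgrip [0.616 0.04 ]
bgrip [ 0.536 -0.354]
blank r [ 0.518 -0.475]
board [0.533 0.399]
b tl [0.652 0.508]
b tr [0.613 0.265]
b br [0.421 0.293]
b bl [0.462 0.521]
tin [0.71  0.231]
yellowgrip [ 0.555 -0.26 ]
glue [ 0.72  -0.258]
[[385.9, 0.0, 320.4], [0.0, 385.9, 241.3], [0.0, 0.0, 1.0]] cam in tool [ 0.074  0.    -0.19 ] axes in tool
 [[-0.   -0.97 -0.26]
 [ 1.   -0.   -0.  ]
 [ 0.   -0.26  0.97]]
```

```bash
python3 - <<'E'
from h import *
for yaw in (np.radians(-92),np.radians(88)):
    print(yaw,[None if (q:=manip.solve_ik(p,quat(yaw))) is None else np.round(q,2) for p in ([.616,.04,.2],[.616,.04,.058],[.6,.15,.06],[.54,.44,.05],[.536,-.354,.04],[.536,-.354,.25])])
manip.goto([.61,.04,.22],quat(np.radians(88)))
c,im=shot("wrist","w1"); print(manip.read_t(),manip.read_position())
hsv=cv2.cvtColor(im,cv2.COLOR_RGB2HSV)
np.savez("w1.npz",K=c[0],R=c[1],t=c[2])
E
```

```text
-1.6057029118347832 [array([ 0.11,  0.59, -0.36,  1.6 ,  0.24,  0.99,  2.78]), array([ 0.16,  0.79, -0.45,  1.72,  0.47,  0.74,  2.58]), array([-0.02,  0.78, -0.44,  1.71,  0.46,  0.75,  2.41]), array([-0.49,  0.89, -0.44,  1.48,  0.45,  0.87,  2.03]), array([ 0.04,  1.03,  0.96,  1.68, -0.99,  0.99, -1.81]), array([-0.02,  0.82,  1.14,  1.49, -0.75,  1.33, -1.99])]
1.53588974175501 [array([-0.4 ,  0.62,  0.48,  1.62, -0.32,  0.99,  0.15]), array([-0.31,  0.78,  0.33,  1.73, -0.37,  0.69,  0.18]), array([-0.49,  0.77,  0.33,  1.73, -0.36,  0.7 , -0.  ]), array([-0.89,  0.88,  0.3 ,  1.49, -0.32,  0.82, -0.51]), array([ 0.4 ,  0.82,  0.23,  1.67, -0.27,  0.69,  0.74]), array([ 0.08,  0.7 ,  0.86,  1.48, -0.55,  1.21,  0.98])]
3.4167 [0.6099279  0.04138029 0.21985356]
```

View pics/w1.png

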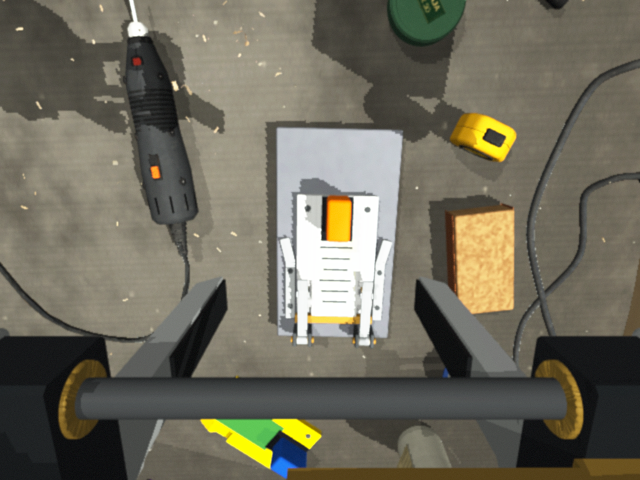

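The wrist view shows the stage with its open end up. The deck corners are at (277,128) and (403,130), the orange grip is at (340,218), the plate tail corners are at (297,195) and (379,195), and the clips are at the bottom near (305,310) and (363,310).

```bash
python3 - <<'E'
from h import *
d=np.load("w1.npz"); c=(d["K"],d["R"],d["t"])
im=cv2.imread("pics/w1.png")[:,:,::-1]
for n,uv,z in [("deckTL",(277,128),.02),("deckTR",(403,130),.02),("deckBL",(278,337),.02),("plTL",(297,195),.029),("plTR",(379,195.5),.029)]:
    print(n,np.round(ray(c,uv,z)[:2],4))
hsv=cv2.cvtColor(np.ascontiguousarray(im),cv2.COLOR_RGB2HSV)
m=(hsv[...,0]>8)&(hsv[...,0]<24)&(hsv[...,1]>180)&(hsv[...,2]>120)
m[:,:310]=0;m[:,370:]=0;m[:180]=0;m[255:]=0
ys,xs=np.where(m)
for r in range(ys.min(),ys.max()+1,4):
    q=xs[ys==r]; print(r,q.min(),q.max(),hsv[r,339,2],end=' | ')
print()
for r in (140,160,180): # deck edges
    g=im[r].astype(float).sum(1)/3; gr=np.gradient(g); print(r,[(x,round(gr[x])) for x in range(255,425) if abs(gr[x])>8])
for r in (205,215): 
    g=im[r].astype(float).sum(1)/3; gr=np.gradient(g); print(r,[(x,round(gr[x])) for x in range(285,395) if abs(gr[x])>15])
E
```

```text
deckTL [0.572  0.1269]
deckTR [0.6941 0.121 ]
deckBL [ 0.5592 -0.0978]
plTL [0.5888 0.0624]
plTR [0.67   0.0593]
196 329 346 152 | 200 327 350 239 | 204 327 351 255 | 208 327 351 254 | 212 327 351 255 | 216 327 350 254 | 220 327 350 254 | 224 326 350 255 | 228 326 350 255 | 232 326 350 254 | 236 326 350 254 | 240 329 349 254 | 
140 [(265, -23), (266, -24), (275, 18), (276, 42), (277, 40), (278, 16), (400, -10), (401, -34), (402, -37), (403, -9), (405, -12), (406, -14), (410, -8), (411, -8), (417, 18), (418, 14)]
160 [(266, -19), (267, -24), (268, -12), (275, 14), (276, 40), (277, 42), (278, 18), (399, -12), (400, -41), (401, -42), (402, -10), (404, 8)]
180 [(265, -10), (266, -25), (267, -22), (268, -9), (275, 13), (276, 41), (277, 45), (278, 20), (299, -11), (300, -20), (301, -27), (302, -20), (322, 8), (323, 22), (324, 23), (325, 11), (397, -12), (398, -39), (399, -43), (400, -14)]
205 [(292, -32), (293, -32), (295, 16), (296, 59), (297, 54), (305, -38), (306, -63), (307, -25), (308, 19), (309, 27), (310, 20), (320, -28), (321, -63), (322, -62), (323, -21), (326, 30), (327, 38), (328, 26), (350, -25), (351, -37), (352, 37), (353, 92), (354, 38), (377, -18), (378, -37)]
215 [(292, -27), (293, -26), (295, 17), (296, 59), (297, 55), (306, -21), (307, -19), (320, -33), (321, -66), (322, -56), (323, -16), (326, 37), (327, 38), (328, 20), (350, -28), (351, -20), (352, 56), (353, 76), (354, 21), (377, -29), (378, -22)]
```

```bash
python3 -c "
import cv2
im=cv2.imread('pics/w1.png')[110:350,250:420]
cv2.imwrite('pics/w1c.png',cv2.resize(im,None,fx=2.5,fy=2.5,interpolation=cv2.INTER_CUBIC))"
```

```text
(no output)
```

View pics/w1c.png

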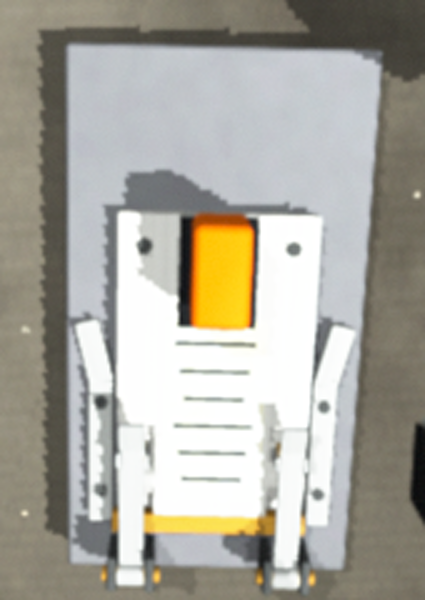

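The zoomed crop confirms a clean deck outline, with the plate tail about 66 px wide of the open-end edge. From this I put the stage yaw at about -93° and home at about (0.626,-0.005). Next I grip the finished plate.

```bash
python3 - <<'E'
from h import *
d=np.load("w1.npz"); c=(d["K"],d["R"],d["t"])
print("orange",np.round(ray(c,(339,198),.063),4),np.round(ray(c,(338.5,240),.063),4))
yaw=np.radians(-93.0); ux=np.array([np.cos(yaw),np.sin(yaw),0])
home=np.array([.6262,-.005,0])
g=home-.046*ux; q=quat(yaw+np.pi)
print(g)
manip.goto([*g[:2],.12],q)
manip.move_l([*g[:2],.058],q,v=.1,contact_N=8)
print(manip.read_position(),manip.read_ft_force())
manip.set_gripper(0.0)
print(manip.read_width(),manip.read_finger_force(),manip.read_ft_force(),manip.read_position(),manip.read_t())
E
```

```text
orange [0.6289 0.0633 0.063 ] [0.6276 0.0241 0.063 ]
[0.62860745 0.04093696 0.        ]
[0.6292274  0.04082922 0.0586882 ] [ 0.57507329  0.14722877 -0.14116094]
0.004336664849238946 0.0 [-0.46386946 -0.15294635 -0.72391575] [0.62860328 0.04092582 0.05801235] 6.0917
```

```bash
python3 - <<'E'
from h import *
print(manip.read_width(),manip.read_finger_force())
c,im=shot("wrist","w2"); shot("side","s2"); a=cv2.imread("pics/s2.png")[150:300,250:450]
cv2.imwrite("pics/m2.png",np.hstack([cv2.resize(cv2.imread("pics/w2.png"),(400,300)),cv2.resize(a,(400,300))]))
E
```

```text
0.004336664849238946 0.0
```

View pics/m2.png

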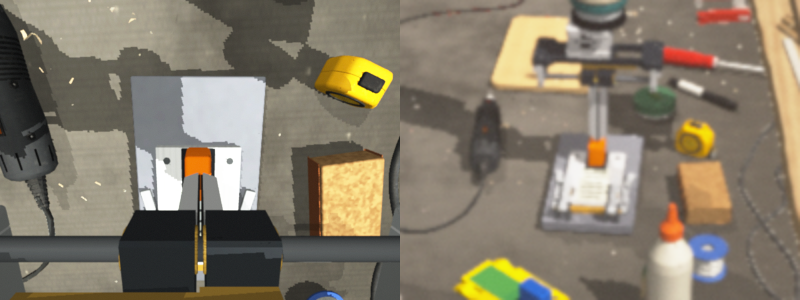

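```bash
python3 - <<'E'
from h import *
c=cam("wrist"); p=manip.read_position(); Rt=R.from_quat(manip.read_orientation()).as_matrix(); g=p+.006*Rt[:,2]; tip=p+.025*Rt[:,2]
print("tcp/grasp/tip px",proj(c,[p,g,tip]).round(1).tolist())
h=.043+.02; ctr=np.array([.6286,.0409,0]); ux=np.array([-.0523,-.9986,0]);uy=np.array([.9986,-.0523,0])
print("block top corners pred w2",proj(c,[ctr+a*.02*ux+b*.011*uy+[0,0,z] for z in(.063,.029) for a,b in((-1,-1),(-1,1),(1,1),(1,-1))]).round(0).tolist())
print("side", proj(cam("side"),[tip,p,ctr+[0,0,.063],ctr+[0,0,.029]]).round(1).tolist())
print("top", proj(cam("top"),[tip,ctr+[0,0,.063]]).round(1).tolist())
im=cv2.imread("pics/w2.png")[210:450,220:430]
cv2.imwrite("pics/w2c.png",np.hstack([cv2.resize(im,(420,480)),cv2.resize(cv2.imread("pics/s2.png")[190:260,320:375],(377,480),interpolation=cv2.INTER_CUBIC)]))
E
```

```text
tcp/grasp/tip px [[317.3, 285.9], [317.4, 281.8], [317.7, 270.0]]
block top corners pred w2 [[295.0, 252.0], [339.0, 252.0], [338.0, 325.0], [296.0, 325.0], [299.0, 236.0], [336.0, 236.0], [336.0, 299.0], [300.0, 299.0]]
side [[348.6, 229.0], [348.6, 221.8], [348.6, 220.4], [348.5, 230.2]]
top [[279.3, 235.5], [278.7, 232.3]]
```

View pics/w2c.png

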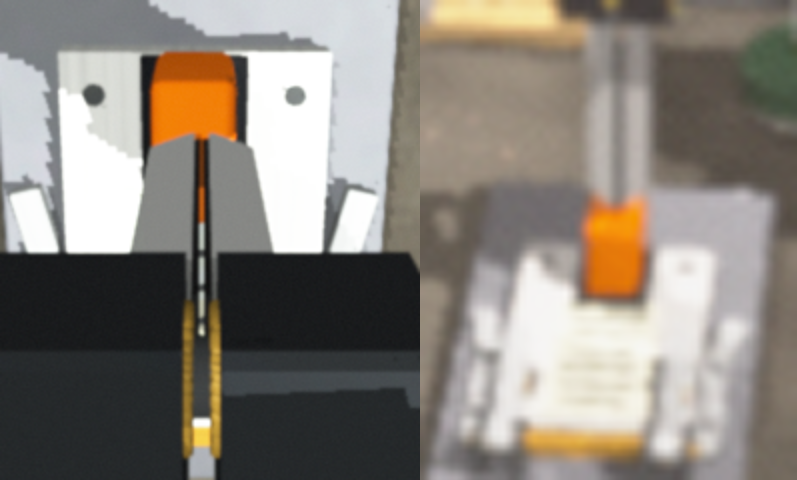

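Both crops show the shut fingers over or in the orange block's top (tips at wrist px (320,278)), with no force felt. I'll measure the real fingertip reach by touching the free deck.

```bash
python3 - <<'E'
from h import *
q=manip.read_orientation(); p=np.array(manip.read_position())
manip.move_l([p[0],p[1],.1],v=.2)
t=np.array([.6262,-.005])-.105*np.array([-.0523,-.9986])
manip.move_l([*t,.08],v=.2); print(manip.read_ft_force())
hit=manip.move_l([*t,.041],v=.05,contact_N=4)
print(hit,manip.read_position(),manip.read_ft_force(),manip.read_t())
c,im=shot("wrist","w3")
E
```

```text
[ 0.65415145 -0.00790083 -0.62810255]
False [0.63194495 0.0998441  0.04120221] [-0.14451632  0.21700202  0.39449966] 7.9417
```

```bash
python3 - <<'E'
from h import *
p=np.array(manip.read_position())
hit=manip.move_l([p[0],p[1],.0],v=.03,contact_N=4)
print(hit,manip.read_position(),manip.read_ft_force(),manip.read_t())
c=cam("wrist");c2,im=shot("wrist","w3")
p=np.array(manip.read_position());Rt=R.from_quat(manip.read_orientation()).as_matrix()
print(proj(c,[p+ .025*Rt[:,2]]))
cv2.imwrite("pics/w3c.png",cv2.resize(cv2.imread("pics/w3.png")[150:390,200:440],(560,560)))
E
```

```text
True [0.63175624 0.09982079 0.00945006] [-0.12811269  0.62573862  5.22390321] 8.975
[[317.65979141 270.07628996]]
```

View pics/w3c.png

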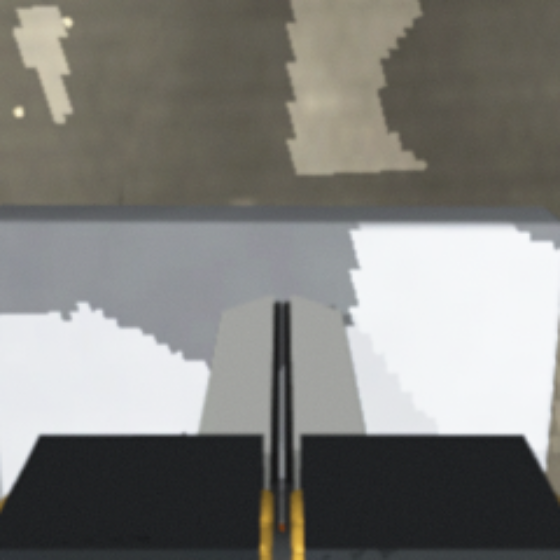

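The deck touch at a reading of z=0.0095 shows the fingertips are 35 mm shorter than stated: tip z = reading + 0.0105. In the crop the tip is at about px (321,279), which agrees. I'll regrasp with that correction.

```bash
cat >> h.py <<'E'
yaw=np.radians(-93.0); ux=np.array([np.cos(yaw),np.sin(yaw)]); uy=np.array([-ux[1],ux[0]])
home=np.array([.6262,-.005]); TIP=.0105; q=quat(yaw+np.pi)
E
python3 - <<'E'
from h import *
print("deck end pred", proj(cam("wrist"),[[*(home-.13*ux),.02]]))
g=home-.046*ux-np.array([.0008,0])
p=manip.read_position(); manip.move_l([p[0],p[1],.07],v=.2)
manip.set_gripper(1.0)
manip.move_l([*g,.08],q,v=.2)
print(manip.move_l([*g,.033-TIP],q,v=.1,contact_N=8), manip.read_position())
manip.set_gripper(0.0)
manip.sleep(.1)
print(manip.read_width(),manip.read_finger_force(),manip.read_ft_force(),manip.read_position(),manip.read_t())
E
```

```text
deck end pred [[316.85642169 245.57260745]]
False [0.62813114 0.04100877 0.0226578 ]
0.23116391660099156 29.977834224700928 [-1.5778974   0.62216071  1.05823694] [0.62721065 0.04101882 0.02243517] 13.3083
```

```bash
python3 - <<'E'
from h import *
p=np.array(manip.read_position()); q0=manip.read_orientation(); 
e=p[:2]-.115*ux
manip.move_l([*e,p[2]],v=.06)
print(manip.read_width(),manip.read_finger_force(),manip.read_ft_force(),manip.read_position(),manip.read_t())
manip.move_l([*e,.09],v=.15)
b=np.array([.537,.397])-.046*ux
manip.move_l([*b,.06],v=.25)
print(manip.read_width(),manip.read_ft_force())
hit=manip.move_l([*b,.012],v=.05,contact_N=4)
print(hit,manip.read_position(),manip.read_ft_force(),manip.read_t())
shot("side","s4"); shot("top","t4")
A=cv2.imread("pics/s4.png")[140:290,240:440]; B=cv2.imread("pics/t4.png")[200:350,110:310]
cv2.imwrite("pics/m4.png",np.hstack([cv2.resize(x,(400,300),interpolation=cv2.INTER_CUBIC) for x in(A,B)]))
E
```

```text
0.23045966104433827 29.97924417257309 [ 0.53616437 -0.97789841  1.18810058] [0.63330909 0.1557149  0.02248105] 15.375
0.2307085806505424 [-0.72734457  0.10609069 -2.25941418]
True [0.53873792 0.44266128 0.01613581] [-0.50535466 -0.64933371  4.47786324] 18.15
```

View pics/m4.png

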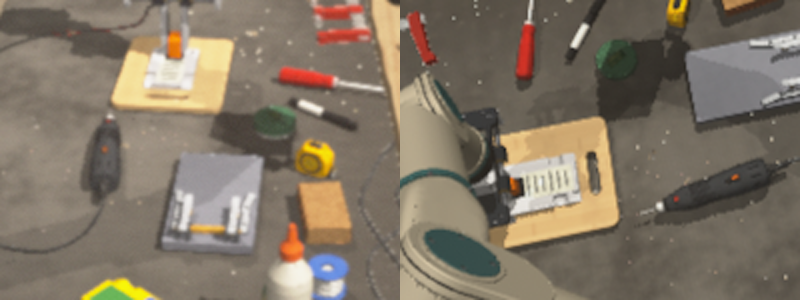

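The finished plate is seated flat on the board, with both views showing it at the board's middle and clear of the slot. I'll let go and look at the blank from above.

```bash
python3 - <<'E'
from h import *
manip.set_gripper(1.0)
p=np.array(manip.read_position())
manip.move_l([p[0],p[1],.1],v=.2)
manip.goto([.536,-.354,.20],quat(np.radians(82)))
manip.sleep(.3)
c,im=shot("wrist","w5"); np.savez("w5.npz",K=c[0],R=c[1],t=c[2]); print(manip.read_t(),manip.read_position())
hsv=cv2.cvtColor(im,cv2.COLOR_RGB2HSV)
for nm,m in (("blue",(hsv[...,0]>100)&(hsv[...,0]<125)&(hsv[...,1]>150)),("green",(hsv[...,0]>45)&(hsv[...,0]<75)&(hsv[...,1]>130))):
    n,l,s,ce=cv2.connectedComponentsWithStats(m.astype(np.uint8))
    for i in range(1,n):
        if s[i,4]>80: print(nm,s[i],ce[i].round(1))
E
```

```text
23.1833 [ 0.53612628 -0.35383927  0.19998687]
blue [ 309   89   50   46 1314] [333.3 111.9]
blue [ 320  209   25   46 1123] [332.  231.5]
blue [ 115  285   46   51 1334] [137.6 310.1]
blue [451 419  21   6  88] [459.4 420.8]
green [ 226   30   96   89 3923] [272.  74.]
green [ 138  212   65   81 2776] [169.9 251.6]
green [ 312  251   38   69 2393] [329.9 286. ]
green [373 419  39  11 211] [387.  422.9]
```

View pics/w5.png

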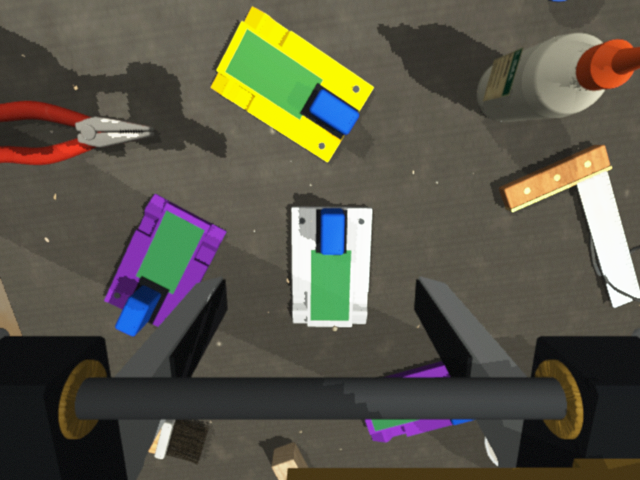

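The wrist view shows the white-bodied blank at (331,266): tail corners (292,206) and (372,208), blue grip (332,231), no obstacles near it.

```bash
python3 - <<'E'
from h import *
d=np.load("w5.npz"); c=(d["K"],d["R"],d["t"])
im=cv2.imread("pics/w5.png"); g=cv2.cvtColor(im,cv2.COLOR_BGR2GRAY).astype(float)
L=[];Rr=[]
for r in range(255,300,3):
    gr=np.gradient(g[r]); a=285+np.argmax(gr[285:300]); b=360+np.argmin(gr[360:380]); L.append(ray(c,(a+.5,r),.009)[:2]); Rr.append(ray(c,(b+.5,r),.009)[:2])
L,Rr=np.array(L),np.array(Rr)
for e in(L,Rr):
    pf=np.polyfit(e[:,1],e[:,0],1); print("yaw",np.degrees(np.arctan2(-1,-pf[0])),"x at y=-.4",np.polyval(pf,-.4))
top=[]
for col in (296,365):
    gr=np.gradient(g[:,col]); a=198+np.argmax(gr[198:216]); top.append(ray(c,(col,a+.5),.009)[:2]); print(col,a)
top=np.array(top);v=top[1]-top[0];print("tail",top.round(4).tolist(),"yaw",np.degrees(np.arctan2(v[1],v[0]))-90)
bm=(cv2.cvtColor(im,cv2.COLOR_BGR2HSV)); s=bm[205:260,332,2]; print(s.tolist())
print("blue rows/cols",[ray(c,(332,r),.043)[:2].round(4).tolist() for r in(210,217,254)])
E
```

```text
yaw -97.29308097618372 x at y=-.4 0.5009841364991535
yaw -99.69291499308359 x at y=-.4 0.5836184542781524
296 207
365 208
tail [[0.5146, -0.343], [0.5827, -0.3536]] yaw -98.82281863528904
[56, 65, 83, 90, 88, 90, 86, 92, 120, 172, 211, 231, 237, 238, 237, 238, 239, 238, 238, 239, 239, 239, 239, 239, 239, 238, 238, 238, 239, 239, 239, 239, 239, 238, 238, 239, 239, 239, 240, 239, 240, 239, 239, 240, 240, 240, 240, 239, 233, 206, 162, 176, 175, 173, 178]
blue rows/cols [[0.5497, -0.3441], [0.5489, -0.3505], [0.5442, -0.3856]]
```

```bash
python3 - <<'E'
from h import *
qb=quat(np.radians(-98.6+180)); b=[.5457,-.367]
manip.goto([*b,.06],qb)
print(manip.move_l([*b,.0025],qb,v=.08,contact_N=8),manip.read_position())
manip.set_gripper(0.0)
print(manip.read_width(),manip.read_finger_force(),manip.read_ft_force(),manip.read_position(),manip.read_t())
manip.move_l([*b,.20],v=.15)
print(manip.read_width(),manip.read_ft_force())
s=np.array([.6268,.041])-.112*ux
manip.goto([*s,.20],q)
manip.move_l([*s,.05],q,v=.15)
manip.sleep(.2); print(manip.read_position(),manip.read_ft_force(),manip.read_width(),manip.read_t())
shot("wrist","w6")
E
```

```text
False [ 0.54581714 -0.36732965  0.00267378]
0.23460813707916467 29.99694585800171 [-0.32809885  0.31847169  0.19364814] [ 0.54567099 -0.36696158  0.00248472] 25.7667
0.2338266707516579 [-0.37241341 -0.13212476 -2.45660381]
[0.63322808 0.15301541 0.05088094] [ 0.30331456  0.44291778 -1.7314885 ] 0.2298031473325837 30.4917
```

```bash
python3 - <<'E'
from h import *
p=np.array(manip.read_position())
s=np.array([.6268,.041])-.112*ux
hit=manip.move_l([*s,.0185],q,v=.04,contact_N=3)
p=np.array(manip.read_position()); print(hit,p,manip.read_ft_force())
z=p[2]
for d in (.075,.05,.03):
    t=np.array([.6268,.041])-d*ux
    hit=manip.move_l([*t,z],q,v=.05,contact_N=14)
    p=np.array(manip.read_position()); f=np.array(manip.read_ft_force())
    print(d,hit,p.round(4),"along",round(f[:2]@ux,2),"lat",round(f[:2]@uy,2),"z",f[2].round(2),manip.read_width(),manip.read_t())
    if hit: break
E
```

```text
True [0.63209783 0.15300119 0.02186743] [0.04830404 0.12907197 1.48330916]
0.075 False [0.6308 0.1142 0.0223] along -2.18 lat -0.57 z 6.47 0.23275253664881554 32.0917
0.05 False [0.6294 0.089  0.0224] along -0.83 lat 0.06 z 6.59 0.22613911241694343 32.7417
0.03 False [0.6282 0.0692 0.0222] along -0.96 lat -0.29 z 5.65 0.22632427717811185 33.2917
```

```bash
python3 - <<'E'
from h import *
z=.0222
for d,v,N in ((.018,.04,25),(.008,.03,25),(.003,.03,25),(-.006,.02,14)):
    t=np.array([.6268,.041])-d*ux
    hit=manip.move_l([*t,z],q,v=v,contact_N=N)
    p=np.array(manip.read_position()); f=np.array(manip.read_ft_force())
    print(d,hit,"x",((p[:2]-[.6268,.041])@ux).round(4),"along",round(f[:2]@ux,2),"lat",round(f[:2]@uy,2),"z",f[2].round(2),p[2].round(4),manip.read_width(),manip.read_t())
    if hit: break
E
```

```text
0.018 False x -0.0215 along -8.86 lat -0.41 z 5.52 0.0222 0.233900228129344 33.7417
0.008 False x -0.0085 along -2.7 lat -0.04 z 4.64 0.0222 0.23240873717577612 34.225
0.003 False x -0.002 along -1.45 lat -0.12 z 4.72 0.0222 0.2302049811897323 34.5417
-0.006 False x 0.0 along -12.05 lat -1.48 z 5.35 0.0222 0.23145746662799446 35.1417
```

```bash
python3 - <<'E'
from h import *
r=np.array([.6268,.041]); t=r+.002*ux
manip.sleep(.3); print(((np.array(manip.read_position())[:2]-r)@ux).round(4),manip.read_ft_force())
manip.move_l([*t,.0222],q,v=.02)
print(((np.array(manip.read_position())[:2]-r)@ux).round(4),manip.read_ft_force())
manip.set_gripper(1.0)
p=np.array(manip.read_position()); manip.move_l([p[0],p[1],.12],v=.15)
manip.move_l([*(r),.20],q,v=.2); manip.sleep(.3)
c,im=shot("wrist","w7"); shot("side","s7"); shot("top","t7")
print("pred tail corners",proj(c,[[*(home-.065*ux+s*.04*uy),.029] for s in(1,-1)]).round(1).tolist(),manip.read_t(),manip.read_ft_force())
A=cv2.imread("pics/w7.png")[100:370,230:430]; B=cv2.imread("pics/s7.png")[140:290,260:400]; 
cv2.imwrite("pics/m7.png",np.hstack([cv2.resize(A,(400,540),interpolation=cv2.INTER_CUBIC),cv2.resize(B,(400,540),interpolation=cv2.INTER_CUBIC)]))
E
```

```text
0.0 [ 0.3005846  10.71551247  4.61700242]
0.0001 [-0.36773634  5.17680581  5.75901158]
pred tail corners [[364.5, 199.2], [279.2, 199.2]] 38.775 [-0.59788503 -0.37415591 -0.05072775]
```

View pics/m7.png

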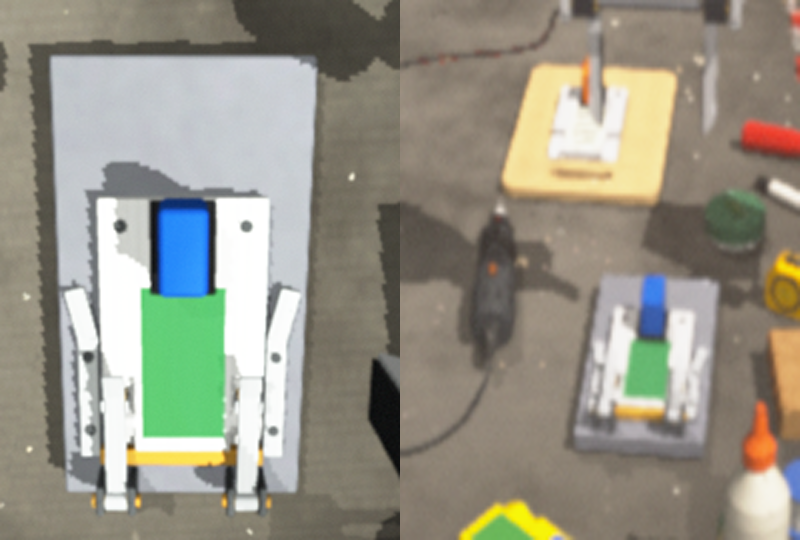

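The blank's tail corners are at (278.5,199) and (364.5,199), matching the predicted home position. Its leading end is against the brass stop under both clips, and the finished plate lies on the board.

```bash
python3 -c "
from cell import manip
print(manip.hand_in())"
```

```text
the job is handed in; nothing more can be done
None
```

The job is handed in, though no verdict came back: the finished plate lies flat on the bamboo board, and the blank sits against the back stop under both clips (snap-in inferred from the push forces and the last picture), let go, with about 39 s of the 61 s used.

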